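# Release the eccentric lock and seat a mortar cube in its jig

## Robot

A 6-joint arm with a two-finger parallel gripper is mounted at the origin on a cart in front of the work surface, level with it; the furniture and walls round the work are solid. World frame = base frame: x ahead of the robot, y to its left, z up, the work surface at z = 0. Lengths are in m, angles in rad, forces in N, time in s.
With the tool pointing down it reaches from about 0.35 to 0.775 m from the base axis. Payload 5.5 kg.
Tool frame: the origin (TCP) lies at the very end of the fingers, on their centre line; the grasp point (between the pads) lies 19 mm behind it (grip_point_offset is the distance from the TCP to the grasp point, in m); z points along the fingers, y is the direction in which the jaws open and shut (so a half turn about z gives the same grasp; the last joint's range is limited). The gripper opens to 85 mm and grips with 20 to 120 N. Pads are 22 mm wide; open, the fingers measure 114 mm over their backs; the gripper's body (76 mm by 85 mm) begins 54 mm behind the grasp point. The pads swing forward as they close: fully open they stand 13 mm farther back than shut.
Start: joints at [0.987, 0.313, 0.046, 1.304, 0, 1.431], TCP at [0.247, 0.519, 0.194] pointing down, gripper open.
Joint ranges: [-2.76, 2.76], [-0.86, 1.69], [-1.03, 1.26], [-2.2, 2.34], [-1.47, 1.5], [-3.14, 3.14]. Speed limits (rad/s): [2.57, 2.57, 3.14, 3.14, 3.14, 3.14].

## Interface

Orientations are given as a unit quaternion [w, x, y, z].
In Python, from workcell import * gives the robot as it stands.
- The arm moves only by the shell command python3 -m crank 'ROWS' [OPENING] [FORCE]. ROWS is a JSON object of lists of equal length, an entry for each row: "travel": the shift along the tool's x, y, z in units of 40 mm (1.0 is 40 mm), a list of three; "turn": the turn about the tool's z in rad. In form: {"travel": [[x, y, z], ...], "turn": [turn, ...]}. A call has 1 to 5 rows; each row is the pose to reach, as a shift and turn from the pose commanded when the call began, along the tool's axes at that moment; what a row does not reach only later rows make up. A row lasts 1/12 s, in which the tool goes at most 41.7 mm and 7.16 degrees, less where a joint would pass 70% of its speed; a pose out of reach is approached as far as the arm can. A call with a gripper value outside its range is refused whole. OPENING is the finger opening in mm, from 0 to 85.4, set as the call begins (- or left out, the last holds). The fingers move at their own pace and stop on an object; FORCE is the grip in N (left out, the last holds). Time passes only in rows, so rows that repeat a pose let the fingers close. It gives the time, the measured TCP pose, the force and the opening at its end, in the units of the state.
- get_state(): the state, without advancing time (a new reading comes with each control period).
- read_camera(name): name is "side" or "top"; returns a dict with "image" (420x560x3 uint8, red, green, blue), "K" (3x3 intrinsics, pixels), "R" (3x3) and "t" (3): a world point X has camera coordinates R X + t. Camera axes: x right, y down, z forward; pixel columns grow to the right and rows downward; lengths in m; the calibration is good to about 2 mm. A picture is of the moment at which its call begins. There is no depth.
- hand_in(): hands the job in, once; it reports no verdict.
The state is a dict: "clock": time; "joint_pos": joint angles; "qvel": joint speeds; "tau": joint torques, N m; "tcp_pos": TCP position; "orientation": TCP orientation; "wrist_force": force on the tool from outside, world axes, zero at the start; "ft_torque": the same for the moment, N m; "finger_gap": finger opening in m.
Only numpy, scipy, OpenCV 4.12 (cv2) and the standard library are available. Lean on these libraries where they do the work, as an engineer would, in place of code of your own. Each camera call takes 0.05 s, during which the arm holds its last target. There are 200 camera calls.

## Task

Get the mortar cube seated in the metal jig, working with the fingertips only. First push the cam's upright peg round until the lever rests against its stop pin, so that the cam's low point faces the slide's follower arm; only then push the slide forward by its upright plate until the cube is fully home against the end stop. Do not touch the cube itself, and leave everything else on the worktop where it is.

Things in the scene. Friction and masses are not known exactly. Their poses are not given: they have to be found in the camera images.
- jig: Flat metal cube jig fixed to the worktop, base plate 230 (x) x 165 (y) x 10 mm. Origin: underside, near the middle; x = forward, the way the slide pushes (away from the robot, turned up to 0.35 rad), y = left, z = up. A track runs along x at y = -35 mm between two steel rails (tops at z 30 mm, 44 mm apart inside, x -95 to +60). The cam sits left of the track on a pedestal.
- end_stop (a point): Near face of the end stop, at the track's far end, mid-width at its top edge: jig x = +60, y = -35, z = 44 mm. The stop is a fixed steel block 60 mm wide (y), 22 mm thick (x).
- stop_pin (a point): Top centre of the fixed stop pin that ends the lever's swing: jig x = +62, y = +26.5, z = 40 mm; 10 mm in diameter.
- cam (a joint): Angle of the cam about its vertical pivot, rad, counter-clockwise from above positive, range 0 to 2.2, starts 1.1 to 2.0. Lever, peg and the disc's high side point along jig +x at 0 and along jig +y at 1.57. 0 = lever on the stop pin, low point facing the follower arm. Pushing the peg clockwise from above lowers it. Stiff: about 6 N at the peg; stays where left.
- cam_pivot (a point): Pivot axis at the upper face of the dark eccentric cam: jig x = +2.5, y = +40, z = 43 mm, fixed. The cam is a disc of 32 mm radius, 12 mm thick, its centre 16 mm off the pivot, with a flat lever (16 mm wide, z 31 to 41 mm, to 85 mm from the pivot) on its high side and an upright peg near the lever's end.
- cam_peg (a point): Centre of the top of the cam's steel peg, 89 mm above the worktop, 75 mm from the pivot axis. The peg is upright, round, 14 mm in diameter, free from z 43 to 89 mm.
- slide (a joint): Travel of the slide along jig +x, m, 0 to 0.050; starts at 0 to 0.008. On the way its nose meets the cube and brings it home at about 0.045. Unless the cam stands near 0, the follower arm runs into the cam at about 0.025 to 0.039. Friction about 2.5 N; it stays where it is left.
- follower (a point): Free left end of the slide's straight follower arm, front edge, top: jig x = -61 mm + slide travel, y = +62, z = 42 mm. The arm is 12 mm thick (x), 10 mm high, and reaches left from the slide, a steel block in the track 60 mm long, 39 mm wide, top at z 38 mm, whose nose is at jig x = -25 mm + travel.
- push_face (a point): Middle of the top edge of the rear face of the slide's upright push plate, 88 mm above the worktop. The plate is 36 mm wide (y), 12 mm thick (x, towards +x from this point) and rises from z 38 to 88 mm; the rear face looks to jig -x and is free.
- cube: Grey hardened mortar cube, 40 mm, 0.14 kg, loose between the rails in front of the slide's nose. Origin: centre of its underside (10 mm above the worktop). Home, against the end stop, its origin is at jig x = +40 mm.
- spare_cube: Bystander: a second grey mortar cube, 40 mm, standing on the worktop right of the jig. Origin: centre of underside.
- stopwatch: Bystander: black stopwatch, 71 x 60 x 19 mm, lying left of the jig. Origin: centre of underside.
- tin: Bystander: round sample tin with white lid, 70 mm across, 30 mm high, right of the jig. Origin: centre of underside.
- mallet: Bystander: small wooden mallet, 125 mm long, 48 mm high, far right. Origin: centre of underside.
- tape: Bystander: roll of tape, 96 mm across, 25 mm high, far right. Origin: centre of underside.
- beaker: Bystander: glass beaker, 74 mm across, 105 mm high, far right. Origin: centre of underside.
- crucible: Bystander: white porcelain crucible, 44 mm across, 37 mm high, near right. Origin: centre of underside.
Not all that is in view belongs to the job. What is shaped like the cube but blue, brown or pink is not meant.

How it is judged:
By the outcome, as a careful person would: the job done as asked, in the order asked, and still so for the second after the job is handed in, with the robot touching nothing.
It also fails if it takes over 48 s, if anything falls off the work surface, if the arm or the gripper's body presses on something with over 40 N, if the wrist force passes 120 N, or if a joint passes its speed limit or range.

## Working session

There is one attempt and no reset: what is moved stays moved. The work goes in short steps, Python scripts to look and compute and a shell command to move; the robot and the scene stay as the last step left them, time stands still between calls to the robot, and variables do not carry over. Pictures are saved under pics/ and viewed, about 8 in all and at most 12, crops included, and the job is handed in when it is done.

```bash
ls; mkdir -p pics
python3 - <<'E'
from workcell import *
import cv2,numpy as np,pickle
for n in("side","top"):
    c=read_camera(n); pickle.dump(c,open(f"pics/{n}0.pkl","wb"))
    cv2.imwrite(f"pics/{n}0.png",cv2.resize(c["image"][:,:,::-1],(800,600),interpolation=cv2.INTER_CUBIC))
    print(n,c["K"],c["R"],c["t"])
s=get_state();print(s)
E
```

```text
pics
side [[416.62894541   0.         275.44303433]
 [  0.         416.62894541 215.98826163]
 [  0.           0.           1.        ]] [[ 0.98350908 -0.17984877  0.01908678]
 [-0.10633505 -0.6603871  -0.74335842]
 [ 0.14629676  0.72907016 -0.66862094]] [-0.53336984  0.0452268   1.16203542]
top [[387.11315392   0.         280.52751328]
 [  0.         387.11315392 208.29932649]
 [  0.           0.           1.        ]] [[-0.00828618 -0.99977804 -0.01937054]
 [-0.99055916  0.01085745 -0.13665528]
 [ 0.13683526  0.01805531 -0.99042926]] [-0.08486535  0.54588386  1.14596053]
{'clock': 0.1, 'joint_pos': array([ 9.87405116e-01,  3.13942228e-01,  4.51067912e-02,  1.30366024e+00,
       -8.02288591e-06,  1.43115227e+00]), 'qvel': array([-2.33245096e-04,  7.87399247e-06,  2.81433771e-03, -3.41416494e-04,
        8.97821247e-04, -3.88981175e-04]), 'tau': array([ 3.80936239e-03, -4.81724918e+01,  2.99244010e+01,  1.27417658e-02,
       -8.73252702e-05, -4.32855799e-06]), 'tcp_pos': array([0.24659797, 0.51884173, 0.19329432]), 'orientation': array([-2.96773154e-04,  2.20057576e-01,  9.75486515e-01, -7.96172319e-04]), 'wrist_force': array([-0.03027076,  0.34458974, -0.64484369]), 'ft_torque': array([-0.05020747,  0.01874072, -0.02142109]), 'finger_gap': 0.08527902609331385}
```

View pics/top0.png

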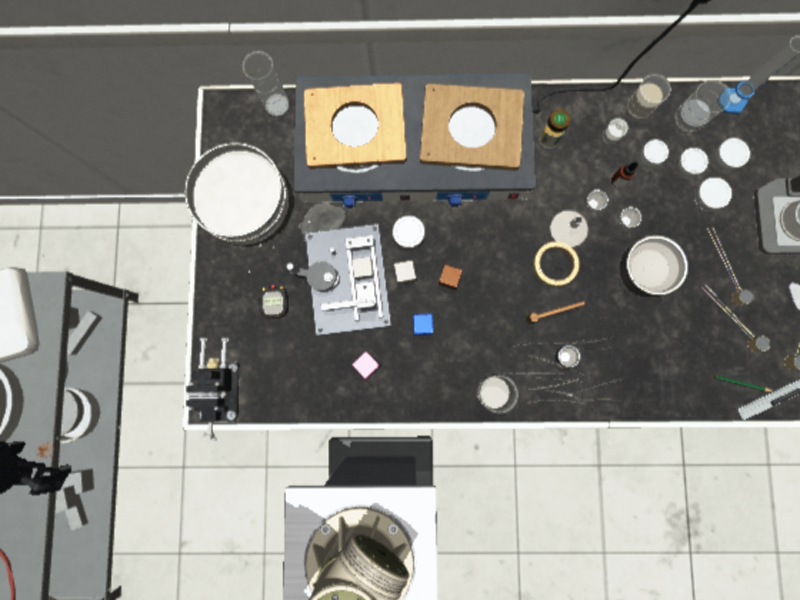

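View pics/side0.png

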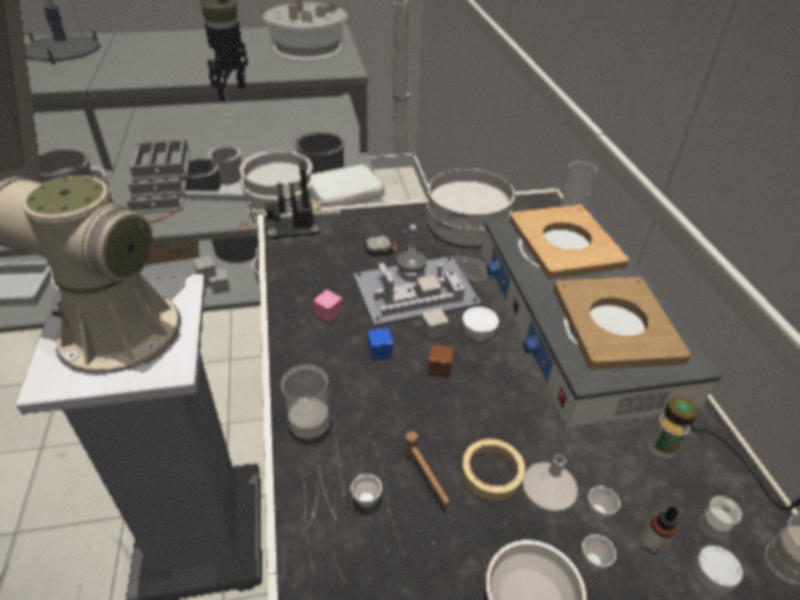

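```bash
cat > h.py <<'E'
import cv2,numpy as np,pickle
def load(n,k=0): return pickle.load(open(f"pics/{n}{k}.pkl","rb"))
def snap(n,k):
    from workcell import read_camera
    c=read_camera(n); pickle.dump(c,open(f"pics/{n}{k}.pkl","wb")); return c
def crop(c,x0,y0,w,h,s): return cv2.resize(c["image"][y0:y0+h,x0:x0+w,::-1],None,fx=s,fy=s,interpolation=cv2.INTER_CUBIC)
def proj(c,X):
    p=(c["R"]@np.atleast_2d(X).T).T+c["t"]; p=p@c["K"].T; return p[:,:2]/p[:,2:]
def ray(c,uv,z):
    d=c["R"].T@np.linalg.inv(c["K"])@np.array([*uv,1.]); o=-c["R"].T@c["t"]; return o+d*(z-o[2])/d[2]
E
python3 - <<'E'
from h import *
t=load("top");s=load("side")
cv2.imwrite("pics/tc.png",crop(t,180,145,130,97,6))
cv2.imwrite("pics/sc.png",crop(s,240,155,110,80,7))
print(proj(t,[.2466,.5188,.193])/.7,proj(s,[.2466,.5188,.193])/.7)
E
```

```text
[[ 63.07858106 453.22105722]] [[237.03236322 116.47822836]]
```

View pics/tc.png

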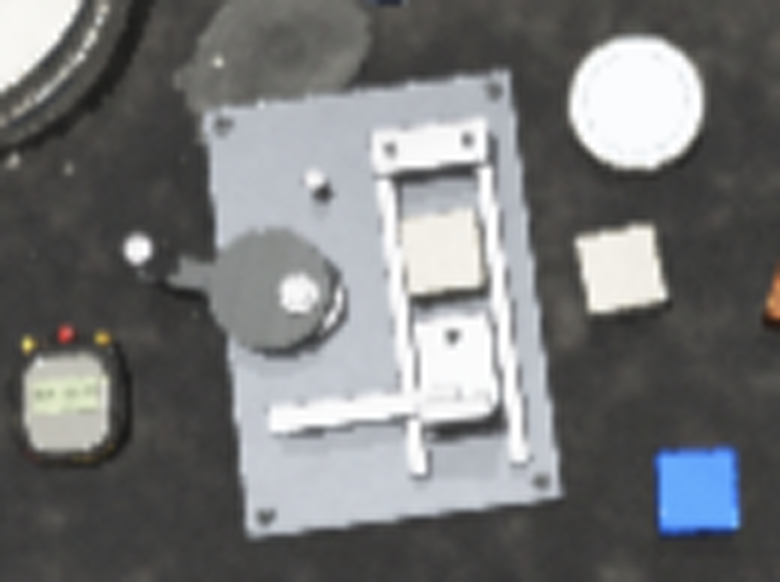

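View pics/sc.png

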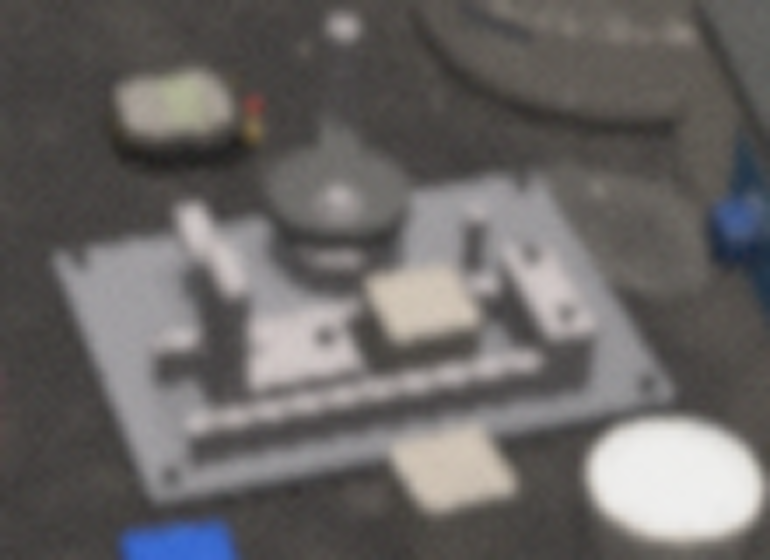

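```bash
cat >> h.py <<'E'
J={k:np.array(v)/1000 for k,v in dict(FL=(115,82.5,10),FR=(115,-82.5,10),NR=(-115,-82.5,10),NL=(-115,82.5,10),pin=(62,26.5,40),piv=(2.5,40,43)).items()}
def T(p,X): c,s=np.cos(p[2]),np.sin(p[2]); X=np.asarray(X); return np.array([p[0]+c*X[0]-s*X[1],p[1]+s*X[0]+c*X[1],X[2]])
E
python3 - <<'E'
from h import *
from scipy.optimize import least_squares
t=load("top");s=load("side")
tp=dict(FL=(203,113),FR=(510,70),NR=(562,495),NL=(250,537),pin=(316,180))
sp=dict(FL=(545,175),FR=(675,395),NR=(157,503),NL=(55,255),pin=(478,211))
tu=lambda q:np.array(q)/6+[180,145]-.4
su=lambda q:np.array(q)/7+[240,155]-.4
def r(p,w=3):
    o=[]
    if w&1: o+=[proj(t,T(p,J[k]))[0]-tu(v) for k,v in tp.items()]
    if w&2: o+=[proj(s,T(p,J[k]))[0]-su(v) for k,v in sp.items()]
    return np.ravel(o)
for w in(1,2,3):
    f=least_squares(r,[.5,.1,0.1],args=(w,)); print(w,f.x.round(4),f.fun.round(1))
p=f.x; np.save("p.npy",p)
# peg
ft=least_squares(lambda a:np.r_[proj(t,T(p,[.0025+.075*np.cos(a[0]),.04+.075*np.sin(a[0]),.089]))[0]-tu((137,247)),proj(s,T(p,[.0025+.075*np.cos(a[0]),.04+.075*np.sin(a[0]),.089]))[0]-su((342,27))],[1.5]);print("cam",ft.x,ft.fun)
a=ft.x[0]; print("peg",T(p,[.0025+.075*np.cos(a),.04+.075*np.sin(a),.089]))
for tr in(0,.008):
  for nm,X in dict(fol=(-.061+tr,.062,.042),folr=(-.073+tr,.062,.042),nose=(-.025+tr,-.035,.038),rearblk=(-.085+tr,-.035,.038)).items():
    print(tr,nm,((proj(t,T(p,X))[0]-[180,145]+.4)*6).round(0),((proj(s,T(p,X))[0]-[240,155]+.4)*7).round(0))
# plate: rear face top edge seen in top & side
for x in(-.085,-.075,-.065,-.055):
  for y in(-.053,-.017):
    X=T(p,[x,y,.088]);print(x,y,((proj(t,X)[0]-[180,145]+.4)*6).round(0),((proj(s,X)[0]-[240,155]+.4)*7).round(0))
E
```

```text
1 [0.593  0.0271 0.1198] [ 0.1 -0.6  0.2 -0.1  0.6  0.4 -0.1  0.3 -0.9 -0. ]
2 [0.5958 0.0298 0.1128] [-0.7 -0.4  0.7  0.6 -0.3 -0.4  0.2  0.   0.1  0. ]
3 [0.5943 0.0279 0.1169] [-0.1 -1.1  0.1 -0.5  0.3  0.1 -0.4 -0.2 -1.  -0.4 -1.2 -0.1  0.5  1.
 -0.5  0.2 -0.3  0.5 -0.3  0.4]
cam [1.24339156] [-0.71764015 -0.08291068  0.08839571 -0.02536608]
peg [0.6077992  0.14121542 0.089     ]
0 fol [266. 421.] [183. 209.]
0 folr [268. 444.] [157. 213.]
0 nose [448. 328.] [331. 340.]
0 rearblk [462. 444.] [192. 365.]
0.008 fol [264. 405.] [201. 206.]
0.008 folr [267. 428.] [174. 210.]
0.008 nose [446. 313.] [349. 336.]
0.008 rearblk [460. 429.] [211. 362.]
-0.085 -0.053 [490. 428.] [206. 298.]
-0.085 -0.017 [417. 437.] [181. 243.]
-0.075 -0.053 [488. 408.] [230. 294.]
-0.075 -0.017 [414. 417.] [204. 239.]
-0.065 -0.053 [485. 388.] [254. 289.]
-0.065 -0.017 [412. 397.] [228. 235.]
-0.055 -0.053 [483. 367.] [278. 285.]
-0.055 -0.017 [410. 377.] [251. 231.]
```

```bash
cat >> h.py <<'E'
def pose():
    from workcell import get_state
    s=get_state(); w,x,y,z=s["orientation"]; 
    from scipy.spatial.transform import Rotation as Ro
    return s["tcp_pos"],Ro.from_quat([x,y,z,w]).as_matrix(),s
def go(targets):
    """targets: (x,y,z,yaw of push dir=-toolx) -> rows"""
    P,R,s=pose(); y0=np.arctan2(-R[1,0],-R[0,0])
    for q in targets:
        d=R.T@(np.array(q[:3])-P)/.04; tn=-((q[3]-y0+np.pi)%(2*np.pi)-np.pi)
        print(np.round(d,2).tolist(),round(tn,2))
    print("now",P.round(4),"yaw",round(y0,3),"F",s["wrist_force"].round(1),"j",s["joint_pos"].round(2),s["clock"])
def peg(p,a,off,z=.055):
    c=np.array([.0025+.075*np.cos(a),.04+.075*np.sin(a),z])-off*np.array([np.sin(a),-np.cos(a),0])
    return (*T(p,c),a-np.pi/2+p[2])
E
python3 - <<'E'
from h import *
p=np.load("p.npy");t=load("top");s=load("side")
print("stand",ray(t,(149,266),.0),ray(t,(149,266),.1))
b=ray(s,(206,160),0);print(b)
for z in(0,.05,.1,.15):print(z,proj(s,[b[0],b[1],z])/.7)
print("pot",ray(t,(166,133),.05),"stove",ray(t,(290,133),.1),"glass",ray(t,(228,152),.0))
q=peg(p,1.243,.035)
print(q); go([(*q[:2],.2,q[3]),(*q[:2],.055,q[3])])
E
```

```text
stand [0.37360111 0.32080485 0.        ] [0.37439735 0.28501942 0.1       ]
[0.35458332 0.30342932 0.        ]
0 [[294.28571429 228.57142857]]
0.05 [[292.32488301 210.88170746]]
0.1 [[290.26823338 192.32755705]]
0.15 [[288.10856608 172.84402838]]
pot [0.78442105 0.26527945 0.05      ] stove [ 0.76157766 -0.12125391  0.1       ] glass [0.73517324 0.07839824 0.        ]
(np.float64(0.5736033840233776), np.float64(0.1485360162795465), np.float64(0.055), np.float64(-0.21089524543202323))
[-11.36, -4.85, -0.16] -0.23
[-11.36, -4.85, 3.46] -0.23
now [0.2466 0.5188 0.1933] yaw -0.444 F [-0.   0.3 -0.6] j [ 0.99  0.31  0.05  1.3  -0.    1.43] 0.1
```

```bash
python3 -m crank '{"travel":[[0,0,-1],[0,0,-2],[0,0,-2.2],[0,0,-2.2]],"turn":[0,0,0,0]}' 0 40
python3 -m crank '{"travel":[[-1,-0.4,0],[-1.9,-0.8,0],[-2.8,-1.2,0],[-3.7,-1.6,0],[-4.6,-2,0]],"turn":[0,0,0,0,0]}'
python3 -m crank '{"travel":[[-0.9,-0.4,0],[-1.8,-0.8,0],[-2.7,-1.2,0],[-3.6,-1.6,0],[-4.5,-2,0]],"turn":[0,0,0,0,0]}'
python3 -m crank '{"travel":[[-0.9,-0.4,0],[-1.8,-0.8,0],[-2.26,-0.85,0],[-2.26,-0.85,0],[-2.26,-0.85,0]],"turn":[0,0,-0.1,-0.23,-0.23]}'
python3 - <<'E'
from h import *
p=np.load("p.npy")
q=peg(p,1.243,.035)
go([(*q[:2],.12,q[3]),(*q[:2],.055,q[3])])
E
```

```text
clock: 0.43
tcp_pos: [0.2478, 0.5208, 0.2857]
orientation: [0.001, 0.22, 0.975, 0.003]
wrist_force: [-0.6, 0.1, -0.8]
finger_gap: 0.0387
clock: 0.85
tcp_pos: [0.3791, 0.3664, 0.2807]
orientation: [-0.001, 0.22, 0.976, -0.001]
wrist_force: [0.8, 0.7, 0.7]
finger_gap: -0.0
clock: 1.27
tcp_pos: [0.5074, 0.2167, 0.2808]
orientation: [-0.001, 0.22, 0.975, -0.0]
wrist_force: [0.7, -0.4, 0.1]
finger_gap: 0.0003
clock: 1.68
tcp_pos: [0.5744, 0.1475, 0.2798]
orientation: [-0.002, 0.106, 0.994, -0.0]
wrist_force: [-0.5, -0.0, 0.6]
finger_gap: -0.0002
[0.01, 0.02, 4.0] -0.0
[0.01, 0.03, 5.62] -0.0
now [0.5744 0.1475 0.2798] yaw -0.213 F [-0.5 -0.   0.6] j [0.12 0.35 0.31 1.53 0.   0.33] 1.6833
```

```bash
python3 -m crank '{"travel":[[0,0,1],[0,0,2],[0,0,3],[0,0,4],[0,0,4.5]],"turn":[0,0,0,0,0]}'
python3 -m crank '{"travel":[[0,0,0.5],[0,0,1],[0,0,1.12],[0,0,1.12]],"turn":[0,0,0,0]}'
python3 - <<'E'
from h import *
t=snap("top",1);s=snap("side",1)
a=crop(t,185,150,80,80,5);b=crop(s,250,135,80,80,5)
cv2.imwrite("pics/c1.png",np.hstack([a,b]))
p=np.load("p.npy")
go([peg(p,1.243-d,.020-.002) for d in(0,.1,.2,.3,.4)])
E
```

```text
clock: 2.1
tcp_pos: [0.5695, 0.1493, 0.0964]
orientation: [-0.004, 0.108, 0.994, -0.001]
wrist_force: [-0.8, -0.7, -1.1]
finger_gap: -0.0001
clock: 2.43
tcp_pos: [0.5714, 0.1494, 0.0552]
orientation: [-0.002, 0.107, 0.994, -0.0]
wrist_force: [-0.1, 0.2, 0.1]
finger_gap: 0.0001
[-0.42, -0.02, 0.07] -0.0
[-0.61, 0.01, 0.07] 0.1
[-0.8, 0.03, 0.07] 0.2
[-0.99, 0.03, 0.08] 0.3
[-1.19, 0.01, 0.08] 0.4
now [0.574  0.1495 0.058 ] yaw -0.214 F [-0.2 -0.2  0.2] j [ 0.12  0.42 -0.14  1.01  0.    0.33] 2.5333
```

View pics/c1.png

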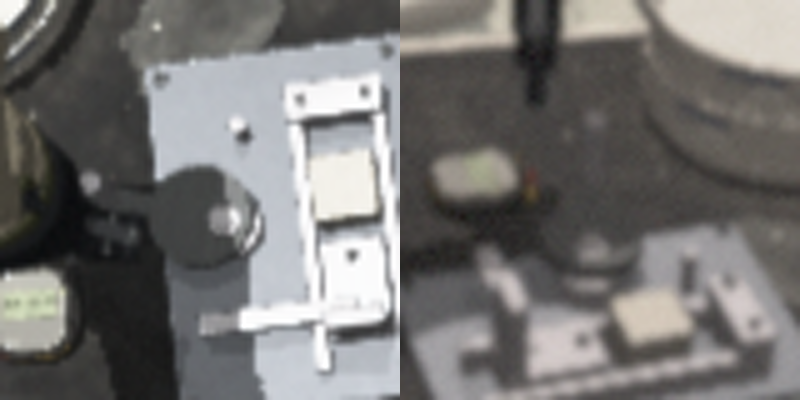

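```bash
python3 -m crank '{"travel":[[-0.3,-0.02,0.05],[-0.42,-0.02,0.07],[-0.5,0,0.07],[-0.61,0.01,0.07],[-0.7,0.02,0.07]],"turn":[0,0,0.05,0.1,0.15]}'
python3 - <<'E'
from h import *
s=load("side",1); print(proj(s,[.574,.1495,.058]),"seen",250+137/5,135+102/5)
p=np.load("p.npy")
t=snap("top",2)
cv2.imwrite("pics/c2.png",crop(t,185,150,80,80,5))
go([peg(p,1.05-d,.017) for d in(0.05,.1,.2,.3,.4)])
E
```

```text
clock: 2.95
tcp_pos: [0.6029, 0.144, 0.056]
orientation: [0.001, 0.182, 0.983, 0.0]
wrist_force: [1.0, -0.5, -1.0]
finger_gap: -0.0001
[[277.14725313 166.08613698]] seen 277.4 155.4
[-0.15, 0.03, 0.03] 0.08
[-0.25, 0.04, 0.03] 0.13
[-0.44, 0.05, 0.03] 0.23
[-0.63, 0.03, 0.03] 0.33
[-0.82, 0.0, 0.03] 0.43
now [0.6036 0.1439 0.056 ] yaw -0.369 F [0.5 0.1 1. ] j [ 0.1   0.47 -0.07  1.03  0.    0.47] 3.0
```

View pics/c2.png

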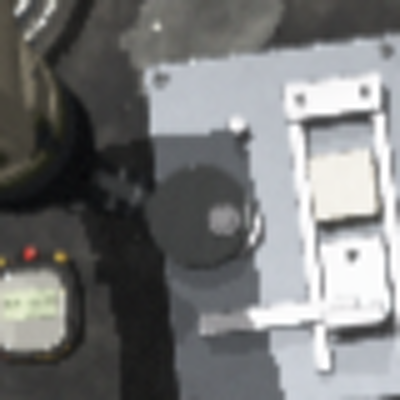

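Run:
```python
from h import *
s=snap("side",2)
i=crop(s,245,125,90,70,8); i=np.clip(i*1.8,0,255).astype(np.uint8)
for X,c in(((.6036,.1439,.056),(0,0,255)),((.6036,.1439,.14),(0,255,0))):
    u=(proj(s,X)[0]+.5-[245,125])*8; cv2.circle(i,tuple(int(v) for v in u),4,c,1)
cv2.imwrite("pics/c3.png",i)
```

```text
(no output)
```

View pics/c3.png

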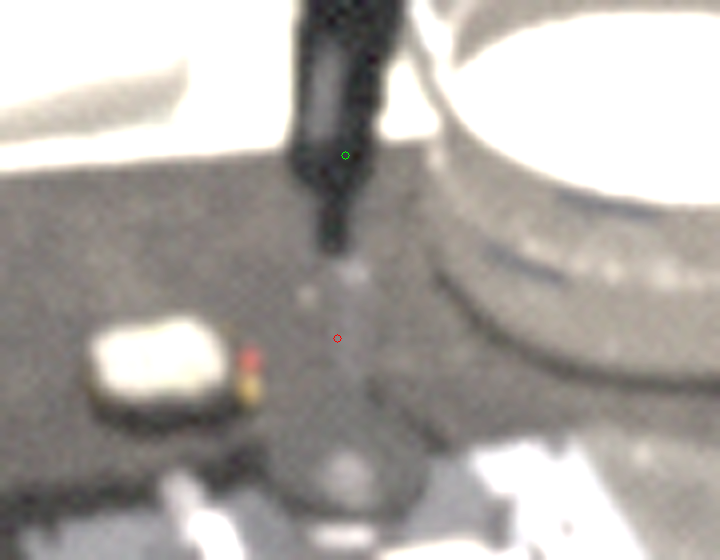

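Run:
```python
from h import *
ims=[load("side",k)["image"][125:195,245:335].astype(int) for k in(0,1,2)]
o=[]
for a,b in((0,1),(0,2),(1,2)):
    d=np.clip(128+2.5*(ims[b]-ims[a]).mean(2),0,255).astype(np.uint8); o.append(cv2.resize(cv2.GaussianBlur(d,(3,3),0),None,fx=4.4,fy=4.4*1.0))
o.append(cv2.resize(np.clip(load("side",2)["image"][125:195,245:335,::-1]*2.2,0,255).astype(np.uint8),(o[0].shape[1],o[0].shape[0])).mean(2).astype(np.uint8))
cv2.imwrite("pics/d.png",np.vstack([np.hstack(o[:2]),np.hstack(o[2:])]))
for k in(1,2): print(k,(proj(load("side",k),[[.574,.1495,.058],[.6036,.1439,.056]][k-1])[0]-[245,125])*4.4)
```

```text
1 [141.44791376 180.77900271]
2 [183.28347553 183.87718378]
```

View pics/d.png

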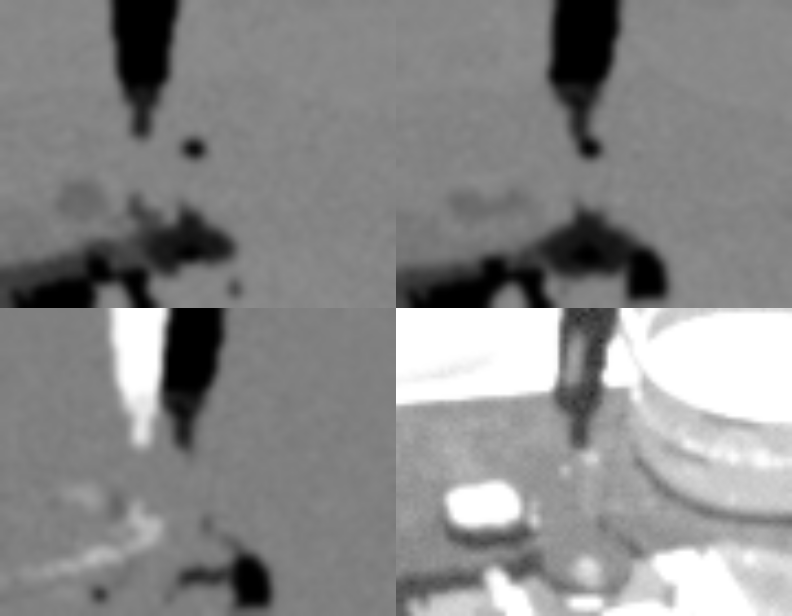

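Run:
```python
from h import *
from workcell import read_camera
def st(a,lo,hi,s): return cv2.resize(np.clip((a.astype(float)-lo)*255/(hi-lo),0,255).astype(np.uint8)[:,:,::-1],None,fx=s,fy=s,interpolation=cv2.INTER_CUBIC)
S=[];Tt=[]
for _ in range(6): c=read_camera("side");S.append(c["image"].astype(float))
for _ in range(3): d=read_camera("top");Tt.append(d["image"].astype(float))
S=np.mean(S,0);Tt=np.mean(Tt,0)
a=st(S[140:185,260:310],20,120,8);b=st(Tt[165:210,190:240],0,120,8)
P,R,s=pose();print(P)
p=np.load("p.npy");q=T(p,[.0025+.075*np.cos(1.243),.04+.075*np.sin(1.243),.089])
for X,col in((P,(0,0,255)),(q,(0,255,0)),(q-[0,0,.046],(255,255,0))):
    for im,cc,o in((a,c,(260,140)),(b,d,(190,165))):
        u=(proj(cc,X)[0]+.5-o)*8; cv2.circle(im,tuple(int(v) for v in u),3,col,1)
cv2.imwrite("pics/e.png",np.hstack([a,b]))
```

```text
[0.6013943  0.14392446 0.05458659]
```

View pics/e.png

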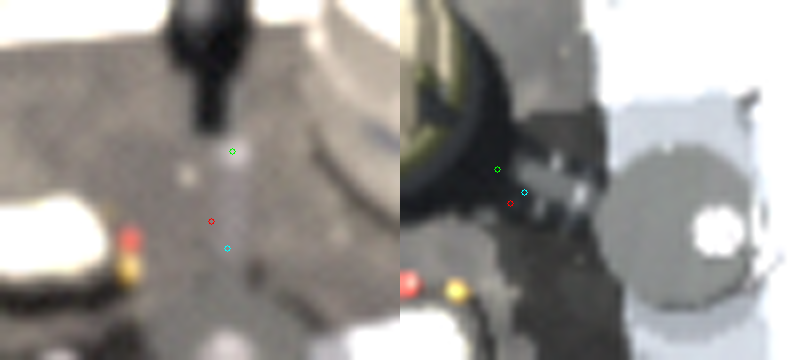

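Run:
```python
from h import *
Ps=[np.array(v) for v in([.2466,.5188,.1933],[.574,.1495,.058],[.6036,.1439,.056])]
def tile(n,k,w=50,h=37,s=8,hi=130):
    c=load(n,k);u=proj(c,Ps[k])[0]; x=int(max(0,u[0]-w/2));y=int(max(0,u[1]-h/2))
    i=np.clip(c["image"][y:y+h,x:x+w,::-1].astype(float)*255/hi,0,255).astype(np.uint8)
    i=cv2.resize(i,(400,296),interpolation=cv2.INTER_CUBIC)
    q=(u+.5-[x,y])*400/w; cv2.circle(i,(int(q[0]),int(q[1])),4,(0,0,255),1); print(n,k,x,y,w); return i
cv2.imwrite("pics/f.png",np.vstack([np.hstack([tile("side",0,100,74,hi=160),tile("top",0,100,74,hi=160)]),np.hstack([tile("top",1),tile("top",2)])]))
for n in("side","top"): c=load(n);print(-c["R"].T@c["t"])
```

```text
side 0 115 44 100
top 0 0 280 100
top 1 176 180 50
top 2 178 170 50
[ 0.35938126 -0.91326406  0.82076125]
[ 0.38321925 -0.11146409  1.20794686]
```

View pics/f.png

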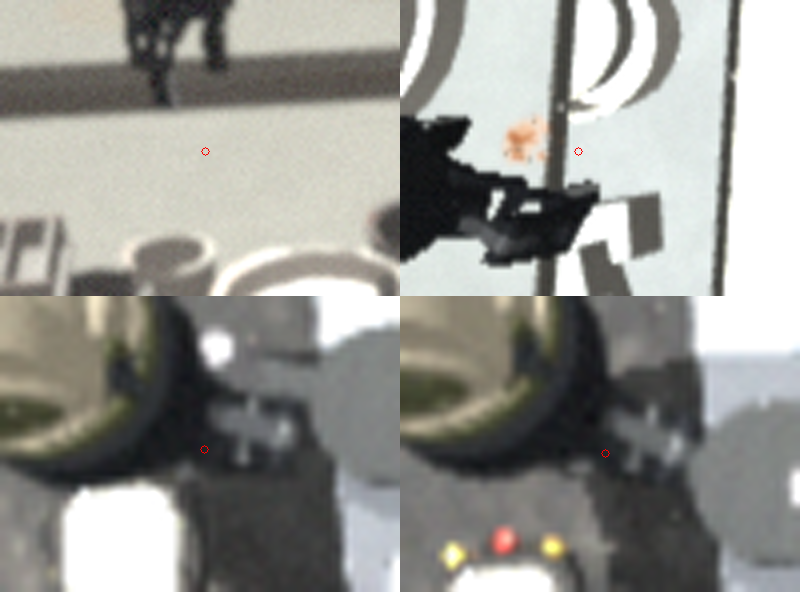

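Run:
```python
from h import *
p=np.load("p.npy");q=peg(p,1.243,.036)
go([(*q[:2],.055,q[3]),(*q[:2],.017,q[3])])
```

```text
[0.72, -0.14, -0.01] -0.15
[0.72, -0.14, 0.94] -0.15
now [0.6014 0.1439 0.0546] yaw -0.363 F [ 0.7  0.4 -0.1] j [ 0.11  0.47 -0.07  1.03  0.    0.47] 3.5
```

```bash
python3 -m crank '{"travel":[[0.4,-0.07,0],[0.72,-0.14,0],[0.72,-0.14,0],[0.72,-0.14,0.3],[0.72,-0.14,0.6]],"turn":[0,-0.1,-0.15,-0.15,-0.15]}'
python3 -m crank '{"travel":[[0,0,0.1],[0,0,0.2],[0,0,0.3],[0,0,0.35],[0,0,0.35]],"turn":[0,0,0,0,0]}'
python3 - <<'E'
from h import *
s=snap("side",3);snap("top",3)
P,R,st=pose();print(P,st["wrist_force"])
i=crop(s,245,125,75,70,8); i=np.clip(i*1.8,0,255).astype(np.uint8)
for X in(P,P+[0,0,.04]):
    u=(proj(s,X)[0]+.5-[245,125])*8; cv2.circle(i,tuple(int(v) for v in u),4,(0,0,255),1)
cv2.imwrite("pics/g.png",i)
E
```

```text
clock: 3.92
tcp_pos: [0.5734, 0.1491, 0.0313]
orientation: [0.001, 0.106, 0.994, 0.0]
wrist_force: [0.3, 0.8, -0.7]
finger_gap: 0.0001
clock: 4.33
tcp_pos: [0.5725, 0.1489, 0.0163]
orientation: [-0.0, 0.107, 0.994, -0.0]
wrist_force: [-0.0, 0.0, -0.6]
finger_gap: -0.0004
[0.57291062 0.14892251 0.01677186] [-0.47422578  0.39723109 -0.82060793]
```

View pics/g.png

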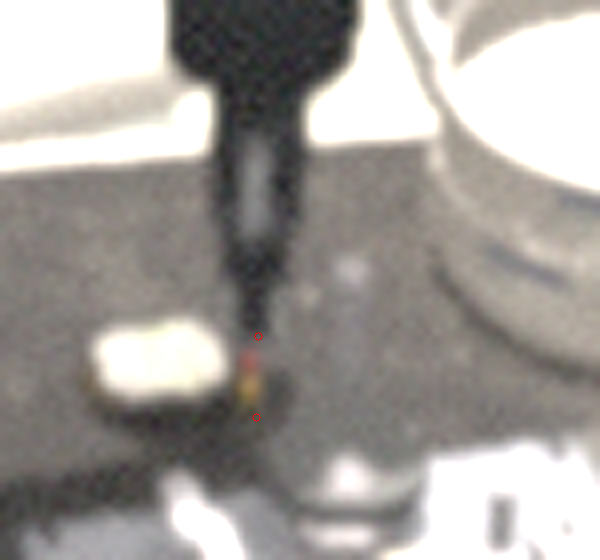

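Run:
```python
from h import *
p=np.load("p.npy")
go([peg(p,1.243,.02,.013)]+[peg(p,1.243-d,.015,.013) for d in(0,.1,.2,.3)])
```

```text
[-0.39, -0.0, 0.09] -0.0
[-0.52, -0.0, 0.09] -0.0
[-0.71, 0.02, 0.09] 0.1
[-0.9, 0.03, 0.09] 0.2
[-1.09, 0.02, 0.09] 0.3
now [0.5729 0.1489 0.0168] yaw -0.214 F [-0.5  0.4 -0.8] j [ 0.12  0.45 -0.2   0.92  0.    0.33] 4.4333
```

```bash
python3 -m crank '{"travel":[[-0.2,0,0.05],[-0.39,0,0.09],[-0.45,0,0.09],[-0.52,0,0.09],[-0.6,0,0.09]],"turn":[0,0,0,0,0.05]}'
python3 -m crank '{"travel":[[-0.05,0.01,0],[-0.11,0.02,0],[-0.2,0.03,0],[-0.3,0.03,0],[-0.4,0.03,0]],"turn":[0.03,0.05,0.1,0.15,0.2]}'
python3 - <<'E'
from h import *
s=snap("side",4);snap("top",4)
# bright peg top blob search in side, diff to frame 3
d=cv2.GaussianBlur((s["image"].astype(float)-load("side",3)["image"]).mean(2),(0,0),1.2)
r=d[135:185,270:315]
for f in(np.argmax,np.argmin):
    y,x=np.unravel_index(f(r),r.shape);print(f.__name__,x+270,y+135,r[y,x])
p=np.load("p.npy")
for a in(1.243,1.1,1.0,.9,.8): print(a,proj(s,T(p,[.0025+.075*np.cos(a),.04+.075*np.sin(a),.089]))[0].round(1))
go([peg(p,.9-d,.015,.013) for d in(0,.1,.2,.3,.4)])
E
```

```text
clock: 4.85
tcp_pos: [0.5944, 0.1447, 0.0127]
orientation: [-0.002, 0.131, 0.991, 0.001]
wrist_force: [-5.7, 4.5, 3.5]
finger_gap: 0.0
clock: 5.27
tcp_pos: [0.6103, 0.1428, 0.0127]
orientation: [-0.002, 0.23, 0.973, 0.001]
wrist_force: [-4.3, 6.0, 3.2]
finger_gap: -0.0
argmax 276 138 172.22737508205637
argmin 290 139 -170.3846903349936
1.243 [288.6 158.4]
1.1 [292.  158.7]
1.0 [294.4 159. ]
0.9 [296.7 159.5]
0.8 [298.9 160.1]
[-0.21, 0.02, -0.01] 0.09
[-0.4, 0.03, -0.01] 0.19
[-0.59, 0.02, -0.01] 0.29
[-0.78, -0.0, -0.01] 0.39
[-0.96, -0.05, -0.01] 0.49
now [0.6111 0.1425 0.0126] yaw -0.464 F [-2.   4.6  1.2] j [ 0.1   0.52 -0.1   0.95  0.    0.56] 5.3667
```

```bash
python3 -m crank '{"travel":[[-0.1,-0.03,0],[-0.2,-0.06,0],[-0.3,-0.07,0],[-0.4,-0.07,0],[-0.5,-0.07,0]],"turn":[0.05,0.1,0.15,0.2,0.25]}'
python3 - <<'E'
from h import *
s=snap("side",5);snap("top",5)
p=np.load("p.npy")
go([peg(p,.78-d,.015,.013) for d in(0,.1,.2,.3,.4)])
# template search of peg top (from frame 0)
a=load("side",0)["image"].mean(2).astype(np.float32)[153:170,284:294];b=s["image"].mean(2).astype(np.float32)[145:185,280:320]
m=cv2.matchTemplate(b,a,cv2.TM_CCOEFF_NORMED);_,v,_,l=cv2.minMaxLoc(m);print(v,np.array(l)+[280+4.9,145+5.4])
for a in(1.,.9,.8,.7,.6): print(a,proj(s,T(p,[.0025+.075*np.cos(a),.04+.075*np.sin(a),.089]))[0].round(1))
E
```

```text
clock: 5.78
tcp_pos: [0.6275, 0.1319, 0.0126]
orientation: [-0.002, 0.35, 0.937, 0.002]
wrist_force: [-2.1, 7.4, -0.4]
finger_gap: -0.0005
[0.1, 0.07, -0.01] -0.04
[-0.09, 0.11, -0.01] 0.06
[-0.28, 0.12, -0.01] 0.16
[-0.47, 0.12, -0.01] 0.26
[-0.66, 0.1, -0.01] 0.36
now [0.6283 0.1312 0.0126] yaw -0.714 F [-0.8  4.4  0.5] j [ 0.08  0.54 -0.06  0.97  0.    0.79] 5.8833
0.5193588137626648 [301.9 160.4]
1.0 [294.4 159. ]
0.9 [296.7 159.5]
0.8 [298.9 160.1]
0.7 [301.1 160.8]
0.6 [303.1 161.7]
```

Run:
```python
from h import *
p=np.load("p.npy")
go([peg(p,.65-d,.017,.013) for d in(0,.1,.2,.3,.4)])
```

```text
[-0.1, 0.12, -0.01] 0.09
[-0.29, 0.13, -0.01] 0.19
[-0.48, 0.13, -0.01] 0.29
[-0.67, 0.11, -0.01] 0.39
[-0.86, 0.07, -0.01] 0.49
now [0.6283 0.1312 0.0126] yaw -0.714 F [-0.8  4.4  0.5] j [ 0.08  0.54 -0.06  0.97  0.    0.79] 5.8833
```

```bash
python3 -m crank '{"travel":[[-0.1,0.05,0],[-0.2,0.08,0],[-0.3,0.08,0],[-0.4,0.08,0],[-0.5,0.08,0]],"turn":[0.09,0.14,0.2,0.25,0.3]}'
python3 - <<'E'
from h import *
s=snap("side",6);snap("top",6)
p=np.load("p.npy")
go([peg(p,.4-d,.017,.013) for d in(0,.1,.2,.3,.4)])
a=load("side",0)["image"].mean(2).astype(np.float32)[153:170,284:294];b=s["image"].mean(2).astype(np.float32)[145:185,280:325]
m=cv2.matchTemplate(b,a,cv2.TM_CCOEFF_NORMED);_,v,_,l=cv2.minMaxLoc(m);print(v,np.array(l)+[280+4.9,145+5.4])
for a in(.6,.5,.4,.3,.2,0): print(a,proj(s,T(p,[.0025+.075*np.cos(a),.04+.075*np.sin(a),.089]))[0].round(1))
E
```

```text
clock: 6.3
tcp_pos: [0.6442, 0.1202, 0.0125]
orientation: [-0.002, 0.486, 0.874, 0.0]
wrist_force: [-4.0, 4.6, 2.6]
finger_gap: 0.0003
[-0.05, 0.09, -0.01] 0.04
[-0.24, 0.12, -0.01] 0.14
[-0.43, 0.12, -0.01] 0.24
[-0.62, 0.11, -0.01] 0.34
[-0.81, 0.08, -0.01] 0.44
now [0.6448 0.1195 0.0126] yaw -1.014 F [-3.7  3.8  1. ] j [ 0.06  0.57 -0.01  0.99  0.    1.07] 6.4
0.6754974126815796 [319.9 157.4]
0.6 [303.1 161.7]
0.5 [305.  162.6]
0.4 [306.8 163.7]
0.3 [308.4 164.8]
0.2 [309.8 166.1]
0 [312.  168.7]
```

```bash
python3 -m crank '{"travel":[[-0.1,0.05,0],[-0.2,0.1,0],[-0.3,0.12,0],[-0.4,0.12,0],[-0.5,0.12,0]],"turn":[0.05,0.1,0.16,0.22,0.28]}'
python3 - <<'E'
from h import *
p=np.load("p.npy")
go([peg(p,.15-d,.017,.013) for d in(0,.05,.1,.15,.2)])
E
```

```text
clock: 6.82
tcp_pos: [0.6583, 0.1056, 0.012]
orientation: [-0.002, 0.603, 0.798, -0.0]
wrist_force: [-3.7, 4.6, 0.8]
finger_gap: 0.0003
[-0.05, 0.03, -0.02] 0.01
[-0.14, 0.05, -0.03] 0.06
[-0.24, 0.06, -0.03] 0.11
[-0.33, 0.07, -0.03] 0.16
[-0.43, 0.07, -0.03] 0.21
now [0.6583 0.1056 0.012 ] yaw -1.295 F [-3.7  4.6  0.8] j [0.04 0.59 0.02 1.01 0.   1.33] 6.8167
```

```bash
python3 -m crank '{"travel":[[-0.07,0.03,0],[-0.14,0.05,0],[-0.2,0.06,0],[-0.24,0.06,0],[-0.28,0.06,0]],"turn":[0.03,0.06,0.09,0.11,0.13]}'
python3 -m crank '{"travel":[[-0.04,0,0],[-0.07,0,0],[-0.1,0,0]],"turn":[0.01,0.03,0.04]}'
python3 -m crank '{"travel":[[-0.04,0,0],[-0.07,0,0],[-0.07,0,0]],"turn":[0,0,0]}'
```

```text
clock: 7.23
tcp_pos: [0.6637, 0.0956, 0.0119]
orientation: [-0.002, 0.653, 0.757, -0.0]
wrist_force: [-3.2, 5.6, -0.5]
finger_gap: 0.0
clock: 7.48
tcp_pos: [0.6649, 0.0923, 0.0119]
orientation: [-0.002, 0.668, 0.744, 0.001]
wrist_force: [-3.1, 10.4, -1.3]
finger_gap: -0.0002
clock: 7.73
tcp_pos: [0.6649, 0.0924, 0.012]
orientation: [-0.004, 0.667, 0.745, 0.002]
wrist_force: [-2.3, 14.6, -0.8]
finger_gap: -0.0003
```

```bash
python3 -m crank '{"travel":[[-0.05,0,0],[-0.08,0,0],[-0.08,0,0]],"turn":[0,0,0]}'
python3 -m crank '{"travel":[[0.3,0,0],[0.7,0,0],[0.7,0,-1],[0.7,0,-2],[0.7,0,-3]],"turn":[0,0,0,0,0]}'
python3 - <<'E'
from h import *
s=snap("side",7);t=snap("top",7)
p=np.load("p.npy")
a=load("side",0)["image"].mean(2).astype(np.float32)[155:163,284:294];b=s["image"].mean(2).astype(np.float32)[150:180,295:325]
m=cv2.matchTemplate(b,a,cv2.TM_CCOEFF_NORMED);_,v,_,l=cv2.minMaxLoc(m);print(v,np.array(l)+[295+4.9,150+3.9])
for a in(.2,.1,.05,0): print(a,*(proj(c,T(p,[.0025+.075*np.cos(a),.04+.075*np.sin(a),.089]))[0].round(1) for c in(s,t)))
# slide push plan
f=lambda x,z:(*T(p,[x,-.035,z]),p[2])
go([f(-.125,.12),f(-.125,.015)])
E
```

```text
clock: 7.98
tcp_pos: [0.6649, 0.0924, 0.012]
orientation: [-0.006, 0.666, 0.746, 0.004]
wrist_force: [-3.9, 23.3, -0.4]
finger_gap: -0.0001
clock: 8.4
tcp_pos: [0.6633, 0.1125, 0.1335]
orientation: [-0.0, 0.668, 0.744, -0.001]
wrist_force: [1.3, 0.1, -0.0]
finger_gap: -0.0001
0.6313168406486511 [319.9 157.9]
0.2 [309.8 166.1] [218.8 167.1]
0.1 [311.  167.4] [221.3 166.4]
0.05 [311.5 168.1] [222.5 166.2]
0 [312.  168.7] [223.8 166. ]
[-2.81, -5.21, 0.47] -1.58
[-2.8, -5.25, 3.1] -1.58
now [0.6691 0.1126 0.1418] yaw -1.463 F [ 0.6 -1.  -0.1] j [ 0.05  0.52  0.23  1.27 -0.    1.51] 8.5
```

```bash
python3 -m crank '{"travel":[[-0.4,-0.8,0],[-0.8,-1.6,0],[-1.2,-2.4,0],[-1.6,-3.2,0],[-2,-4,0]],"turn":[0,0,0,0,0]}'
python3 -m crank '{"travel":[[-0.4,-0.6,0],[-0.8,-1.2,0],[-0.8,-1.2,0],[-0.8,-1.2,0]],"turn":[0,0,-0.12,-0.24]}'
python3 -m crank '{"travel":[[0,0,0],[0,0,0],[0,0,0],[0,0,0],[0,0,0]],"turn":[-0.12,-0.24,-0.36,-0.48,-0.6]}'
python3 -m crank '{"travel":[[0,0,0],[0,0,0],[0,0,0],[0,0,0],[0,0,0]],"turn":[-0.12,-0.24,-0.36,-0.48,-0.6]}'
python3 -m crank '{"travel":[[0,0,0],[0,0,0],[0,0,0]],"turn":[-0.1,-0.14,-0.14]}'
python3 - <<'E'
from h import *
s=snap("side",8);t=snap("top",8)
p=np.load("p.npy")
f=lambda x,z:(*T(p,[x,-.035,z]),p[2])
go([f(-.125,.12),f(-.125,.015)])
i=np.hstack([crop(t,185,145,80,100,5),crop(s,265,145,80,100,5)])
cv2.imwrite("pics/i.png",i)
E
```

```text
clock: 8.92
tcp_pos: [0.5121, 0.0147, 0.1326]
orientation: [0.0, 0.668, 0.744, -0.0]
wrist_force: [0.1, -1.1, -0.5]
finger_gap: -0.0001
clock: 9.25
tcp_pos: [0.4681, -0.0226, 0.1331]
orientation: [0.001, 0.573, 0.819, -0.0]
wrist_force: [-0.1, 0.3, -0.2]
finger_gap: 0.0005
clock: 9.67
tcp_pos: [0.4694, -0.0218, 0.1329]
orientation: [0.0, 0.304, 0.953, -0.0]
wrist_force: [-0.0, 0.4, -1.3]
finger_gap: -0.0003
clock: 10.08
tcp_pos: [0.4694, -0.0218, 0.1328]
orientation: [0.0, 0.009, 1.0, -0.0]
wrist_force: [0.6, -0.1, -0.1]
finger_gap: 0.0001
clock: 10.33
tcp_pos: [0.4693, -0.0217, 0.1329]
orientation: [0.0, -0.058, 0.998, -0.0]
wrist_force: [0.1, -1.0, 0.4]
finger_gap: 0.0
[-0.12, -0.01, 0.32] -0.0
[-0.12, -0.01, 2.95] -0.0
now [ 0.4693 -0.0216  0.1329] yaw 0.115 F [-0.1 -0.7 -0.2] j [-0.22  0.14 -0.33  1.1  -0.   -0.33] 10.4333
```

```bash
python3 -m crank '{"travel":[[-0.1,0,0.8],[-0.1,0,1.6],[-0.1,0,2.4],[-0.1,0,2.95],[-0.1,0,2.95]],"turn":[0,0,0,0,0]}'
python3 - <<'E'
from h import *
s=snap("side",9);t=snap("top",9)
g=cv2.GaussianBlur(t["image"].mean(2),(0,0),.7)
print(g[160:173,214:236].astype(int))
p=np.load("p.npy")
f=lambda x,z:(*T(p,[x,-.035,z]),p[2])
go([f(-.089,.015),f(-.06,.015),f(-.051,.015)])
E
```

```text
clock: 10.85
tcp_pos: [0.4691, -0.0203, 0.0107]
orientation: [-0.004, -0.057, 0.998, 0.001]
wrist_force: [-0.8, 0.2, 0.1]
finger_gap: 0.0
[[110 109 112 113 109 105 102  99 101 109 112 114 115 115 117 120 130 141
  142 143 144 142]
 [116 114 116 119 115 110 109 110 120 137 138 140 141 139 140 145 155 169
  171 173 175 174]
 [128 129 133 143 142 137 139 142 155 176 175 175 178 177 176 177 180 185
  186 185 185 185]
 [146 152 156 170 175 176 177 177 182 192 193 194 193 191 189 189 189 189
  189 187 186 186]
 [163 167 153 158 170 184 189 190 193 201 208 209 202 192 189 190 190 190
  189 188 187 187]
 [169 163 135 133 151 178 189 192 199 215 228 229 214 189 184 187 190 190
  189 188 188 188]
 [167 164 142 141 160 181 190 192 200 224 238 240 218 172 165 176 186 190
  189 188 188 189]
 [157 171 162 163 177 188 191 190 195 217 236 236 200 140 130 150 177 188
  190 189 190 190]
 [145 175 181 183 188 191 191 190 188 193 206 198 150  99  93 116 158 181
  189 191 191 191]
 [124 171 189 191 192 192 192 191 186 170 151 125  91  70  69  87 127 161
  182 191 192 192]
 [110 167 190 193 193 193 193 193 190 177 145  99  70  62  62  70  93 130
  171 189 192 192]
 [103 165 190 194 194 195 195 195 194 189 165 114  78  66  65  66  77 112
  158 184 192 192]
 [101 166 192 195 195 195 196 195 195 192 176 133  98  85  83  80  82 114
  153 182 192 192]]
[-0.94, -0.02, -0.01] -0.0
[-1.67, -0.02, -0.01] -0.0
[-1.89, -0.01, -0.01] -0.0
now [ 0.4725 -0.021   0.0147] yaw 0.115 F [ 0.3 -0.3  0.2] j [-0.21  0.26 -0.5   0.81 -0.   -0.33] 10.95
```

```bash
python3 -m crank '{"travel":[[-0.3,0,0],[-0.6,0,0],[-0.8,0,0],[-0.9,0,0],[-1,0,0]],"turn":[0,0,0,0,0]}'
python3 -m crank '{"travel":[[-0.08,0,0],[-0.16,0,0],[-0.24,0,0],[-0.32,0,0],[-0.4,0,0]],"turn":[0,0,0,0,0]}'
python3 -m crank '{"travel":[[-0.05,0,0],[-0.1,0,0],[-0.15,0,0],[-0.2,0,0],[-0.25,0,0]],"turn":[0,0,0,0,0]}'
```

```text
clock: 11.37
tcp_pos: [0.5133, -0.0167, 0.016]
orientation: [0.0, -0.058, 0.998, -0.0]
wrist_force: [-2.5, -1.3, 1.5]
finger_gap: 0.0
clock: 11.78
tcp_pos: [0.5283, -0.0145, 0.0148]
orientation: [-0.001, -0.058, 0.998, 0.0]
wrist_force: [-2.7, 0.3, 2.0]
finger_gap: 0.0001
clock: 12.2
tcp_pos: [0.5386, -0.0132, 0.0148]
orientation: [-0.0, -0.058, 0.998, 0.0]
wrist_force: [-3.3, 1.6, 3.0]
finger_gap: 0.0
```

```bash
python3 -m crank '{"travel":[[-0.04,0,0],[-0.08,0,0],[-0.12,0,0],[-0.16,0,0],[-0.2,0,0]],"turn":[0,0,0,0,0]}'
python3 -m crank '{"travel":[[-0.03,0,0],[-0.06,0,0],[-0.08,0,0]],"turn":[0,0,0]}'
python3 -m crank '{"travel":[[-0.03,0,0],[-0.06,0,0],[-0.08,0,0]],"turn":[0,0,0]}'
```

```text
clock: 12.62
tcp_pos: [0.5466, -0.0123, 0.0148]
orientation: [-0.0, -0.058, 0.998, 0.0]
wrist_force: [-2.6, 1.5, 1.9]
finger_gap: 0.0001
clock: 12.87
tcp_pos: [0.5486, -0.0121, 0.0148]
orientation: [-0.001, -0.058, 0.998, 0.0]
wrist_force: [-9.8, 0.3, 5.2]
finger_gap: -0.0002
clock: 13.12
tcp_pos: [0.5482, -0.0121, 0.0148]
orientation: [-0.004, -0.058, 0.998, -0.0]
wrist_force: [-17.2, -0.9, 14.5]
finger_gap: 0.0001
```

```bash
python3 -m crank '{"travel":[[-0.03,0,0],[-0.05,0,0],[-0.05,0,0]],"turn":[0,0,0]}'
python3 -m crank '{"travel":[[0.4,0,0],[1,0,0],[1.5,0,-0.5],[1.5,0,-1.5],[1.5,0,-2.5]],"turn":[0,0,0,0,0]}'
python3 -m crank '{"travel":[[0.5,0,-0.5],[0.8,0,-1],[0.8,0,-1],[0.8,0,-1]],"turn":[0,0,0,0]}'
python3 - <<'E'
from h import *
s=snap("side",10);t=snap("top",10)
p=np.load("p.npy")
a,b=crop(t,200,150,66,88,6),crop(s,270,160,66,88,6)
for X in((.02,-.035,.05),(.06,-.035,.044),(.0775,.04,.089),(-.025+.045,-.055,.038)):
  for i,c,o in((a,t,(200,150)),(b,s,(270,160))):
    u=(proj(c,T(p,X))[0]+.5-o)*6;cv2.circle(i,tuple(int(v) for v in u),3,(0,0,255),1)
cv2.imwrite("pics/k.png",np.hstack([a,b]))
E
```

```text
clock: 13.37
tcp_pos: [0.5481, -0.0121, 0.0147]
orientation: [-0.006, -0.058, 0.998, -0.001]
wrist_force: [-20.8, -2.9, 16.0]
finger_gap: -0.0
clock: 13.78
tcp_pos: [0.4932, -0.0186, 0.1147]
orientation: [-0.001, -0.058, 0.998, 0.0]
wrist_force: [1.5, -0.4, -0.5]
finger_gap: -0.0003
clock: 14.12
tcp_pos: [0.4657, -0.023, 0.1567]
orientation: [0.003, -0.058, 0.998, -0.001]
wrist_force: [0.3, 0.3, -0.7]
finger_gap: 0.0001
```

View pics/k.png

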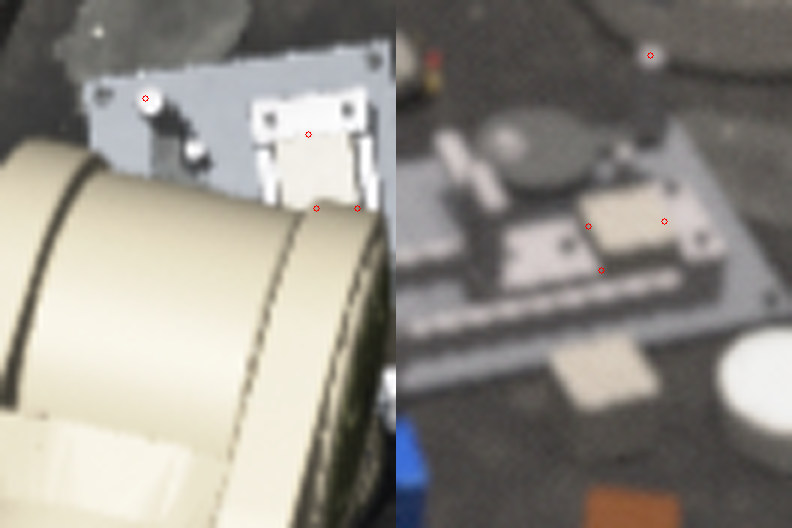

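Run:
```python
from h import *
for n,r in(("top",(slice(195,225),slice(180,202))),("top",(slice(145,215),slice(272,312)))):
    d=np.abs(load(n,10)["image"][r].astype(int)-load(n,0)["image"][r]).mean(2);print(d.mean(),(d>40).sum())
from workcell import hand_in
print(hand_in())
```

```text
68.90353535353535 347
0.9964285714285714 0
the job is handed in; nothing more can be done
None
```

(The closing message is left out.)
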